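Fit the lap and hold its bayonet clamp at half turn for truing

ROBOT

A 7-joint arm with a two-finger parallel gripper is mounted at the origin on a cart in front of the work surface, level with it; the furniture and walls round the work are solid. World frame = base frame: x ahead of the robot, y to its left, z up, the work surface at z = 0. Lengths are in m, angles in rad, forces in N, time in s.
With the tool pointing down it reaches from about 0.35 to 0.9 m from the base axis. Payload 8.1 kg.
Tool frame: the origin (TCP) lies midway between the tips of the shut fingers; the grasp point (between the pads) lies arm.hold_point_z behind it (arm.hold_point_z is the distance from the TCP to the grasp point, in m); z points along the fingers, x is the direction in which the jaws open and shut, and the axes are right-handed (so a half turn about z gives the same grasp; the last joint's range is limited). The gripper opens to 92 mm and grips with 3 to 60 N. Pads are 19 mm wide; open, the fingers measure 130 mm over their backs; the gripper's body (75 mm by 190 mm) begins 47 mm behind the grasp point.
Start: joints at [-1.414, 0.434, 0.025, 1.573, -0.012, 1.134, -0.075], TCP at [0.161, 0.604, 0.227] pointing down, gripper open.
Joint ranges: [-2.62, 2.62], [-0.44, 2.09], [-1.27, 1.32], [0.08, 2.57], [-1.32, 4.46], [0.12, 2], [-2.74, 2.74]. Speed limits (rad/s): [2.22, 2.22, 3.01, 3.01, 3.14, 3.14, 3.14].

INTERFACE

Orientations are given as a rotation vector (axis times angle).
In Python, from cell import arm gives the robot as it stands.
- The arm moves only by the shell command python3 -m pendant 'ROWS' [FORCE]. ROWS is JSON, a list of rows, each an object with "dp": the shift along the tool's x, y, z in m, a list of three; "rotation": the turn, a rotation vector about the tool's x, y, z in rad, a list of three; "fingers": the closure, from -1 (fully open) to 1 (shut). In form: [{"dp": [x, y, z], "rotation": [rx, ry, rz], "fingers": fingers}, ...]. A call has 1 to 20 rows; each row is the pose to reach, as a shift and turn from the pose measured when the call began, along the tool's axes at that moment; what a row does not reach only later rows make up. A row lasts 1/8 s, in which the tool goes at most 62.5 mm and 10.7 degrees, less where a joint would pass 70% of its speed; a pose out of reach is approached as far as the arm can. A call with a gripper value outside its range is refused whole. The fingers move at their own pace and stop on an object; FORCE is the grip in N (left out, the last holds). Time passes only in rows, so rows that repeat a pose let the fingers close. It gives the time, the measured TCP pose, the force and the opening at its end, in the units of the state.
- arm.observe(): the state, without advancing time (a new reading comes with each control period).
- arm.get_image(name): name is "side" or "top" or "wrist"; returns the picture (420x560x3 uint8, blue, green, red); there is no depth.
- arm.camera_params(name): a dict with "camera_matrix" (3x3 intrinsics, pixels), "rvec" (rotation vector, rad) and "tvec" (3), from world to camera coordinates, as OpenCV has them. Camera axes: x right, y down, z forward; pixel columns grow to the right and rows downward; lengths in m; the calibration is good to about 2 mm. The wrist camera is an equidistant fisheye: a pixel r from the principal point sees the ray r / f radians off the axis. A picture is of the moment at which its call begins: read the wrist's pose just before it. camera_params takes no time and is no camera call; for the wrist camera it gives the pose at the moment of the call.
- arm.sign_off(): hands the job in, once; it reports no verdict.
The state is a dict: "clock": time; "joints": joint angles; "dq": joint speeds; "joint_efforts": joint torques, N m; "position": TCP position; "ee_rot": TCP orientation; "force": force on the tool from outside, world axes, zero at the start; "ft_torque": the same for the moment, N m; "width": opening from 0.0 (shut) to 1.0 (fully open).
Only numpy, scipy, OpenCV 4.12 (cv2) and the standard library are available. Lean on these libraries where they do the work, as an engineer would, in place of code of your own. Each camera call takes 0.05 s, during which the arm holds its last target.

TASK

Thread the lap disc, hub up, onto the spindle of the bench lap so that it sits flat on the flange, and let it go. Then fit the bayonet clamp cap over the spindle with its notches over the cross pin and turn it clockwise (seen from above) half way, about 45 degrees, so that it clamps the disc only lightly and I can still true it with the dial indicator. Do not let the cap click home, do not knock other things about, and finish while still holding the cap there: unlocked, it would spring back if you let go.

Things in the scene. Friction and masses are not known exactly. Their poses are not given: they have to be found in the camera images.
- lap_machine: Bench lap, fixed: grey 164 mm square housing, round splash pan (radius 78 mm, rim 82 mm high), upright spindle on the centre axis. Origin: centre of its underside on the bench, z up, -x = front (switch, black knob). The spindle does not turn. A dial indicator stands over the rear right corner (x 20..78, y -102..-60 mm in this frame), up to 118 mm high.
- seat (a point): Centre of the sprung flange's top at rest (radius 28 mm), on the spindle axis, 82 mm above the bench: the disc's underside rests here. From here up: a pilot 30 mm in diameter, 14 mm high (chamfered top), centres the disc's bore; above it the spindle is 14 mm in diameter, its tip 46.5 mm above this point.
- cross_pin (a point): Middle of the cross pin through the spindle, on its axis, 42 mm above the seat and 124 mm above the bench. The pin is 5 mm thick, 28 mm long and lies level along the y axis of this frame (the machine's left-right).
- lap: Loose bare-metal lap disc, 0.35 kg: plate 112 mm in diameter and 10 mm thick; central round hub 50 mm in diameter standing 16 mm above the plate (hub top 26 mm above the underside); through bore 33 mm. Origin: centre of the underside, z up through the hub. Starts flat on the bench, hub up.
- clamp_cap: Loose steel bayonet cap, 0.14 kg, standing on its rim. Origin: centre of the open lower rim, z up. Skirt 41 mm outside, bore 17 mm, closed crown 45 mm wide 29 to 35 mm up. Two notches 9 mm wide are open in the rim at +x and -x: the cap drops over the cross pin when its x axis lies along the pin, either way round (8 degrees of play); the rim then rests on the disc's hub, 108 mm above the bench.
- cap_wing (a point): Middle of the cap's wing grip, on the cap's axis 46 mm above its rim. The wing is 44 mm long (along x, in line with the notches), 13 mm thick (along y) and spans 35 to 57 mm above the rim. Turning the cap clockwise from above, once it is down over the pin, runs its greased cams under the pin; it cannot turn anticlockwise.
- flange (a joint): How far the sprung flange is pressed down, m: 0 at rest (also under the disc's weight), at most 0.008; 9 N to start, 2 N more per mm. Clockwise turning is free to about 25 degrees, then the cams draw cap and disc down: about 2 mm at 45 degrees, 5 mm at the crest at 80, then the lock clicks (stop at 95). Before the crest the cap springs back when let go. It can also be pushed down by hand.
- chisel_b: Bystander, loose: narrow chisel with a wooden handle, 28x205x28 mm, lying on the bench. Origin: centre of its underside. Leave it where it is.
- slab_agate: Bystander, loose: sawn banded agate slab, 51x73x7 mm, lying on the bench. Origin: centre of its underside. Leave it where it is.
- stone_b1: Bystander, loose: small pale stone, 34x45x24 mm, lying on the bench. Origin: centre of its underside. Leave it where it is.
- wax_stick: Bystander, loose: stick of dop wax, 14x110x12 mm, lying on the bench. Origin: centre of its underside. Leave it where it is.
- stone_b0: Bystander, loose: pale stone, 43x60x30 mm, lying on the bench. Origin: centre of its underside. Leave it where it is.

How it is judged:
By the outcome, as a careful person would: the job done as asked, in the order asked, and still so for the second after the job is handed in, while the arm keeps its last pose, push and grip.
It also fails if it takes over 54 s, if anything falls off the work surface, if the arm or the gripper's body presses on something with over 40 N, if the wrist force passes 120 N, or if a joint passes its speed limit or range.

## Working session

There is one attempt and no reset: what is moved stays moved. The work goes in short steps, Python scripts to look and compute and a shell command to move; the robot and the scene stay as the last step left them, time stands still between calls to the robot, and variables do not carry over. Pictures are saved under pics/ and viewed, and the job is handed in when it is done.

```bash
ls; mkdir -p pics; cat > h.py <<'E'
import numpy as np,cv2
from cell import arm
from scipy.spatial.transform import Rotation as R
def snap(n,f):
    im=arm.get_image(n); cv2.imwrite('pics/'+f,im); return im
def ray(name,px,P=None):
    p=P or arm.camera_params(name); K=np.array(p['camera_matrix']);Rm=R.from_rotvec(np.ravel(p['rvec'])).as_matrix();t=np.ravel(p['tvec'])
    x=(px[0]-K[0,2])/K[0,0]; y=(px[1]-K[1,2])/K[1,1]
    if name=='wrist':
        r=np.hypot(x,y); s=np.sin(r)/r if r>1e-9 else 1; d=np.array([x*s,y*s,np.cos(r)])
    else: d=np.array([x,y,1.])
    d=Rm.T@d; return -Rm.T@t, d/np.linalg.norm(d)
def onz(name,px,z,P=None):
    c,d=ray(name,px,P); return c+d*(z-c[2])/d[2]
def proj(name,X,P=None):
    p=P or arm.camera_params(name); K=np.array(p['camera_matrix']);Rm=R.from_rotvec(np.ravel(p['rvec'])).as_matrix();t=np.ravel(p['tvec'])
    v=Rm@np.array(X)+t
    if name=='wrist':
        th=np.arctan2(np.hypot(v[0],v[1]),v[2]); n=np.hypot(v[0],v[1])+1e-12; x,y=v[0]/n*th,v[1]/n*th
    else: x,y=v[0]/v[2],v[1]/v[2]
    return np.array([K[0,0]*x+K[0,2],K[1,1]*y+K[1,2]])
def tri(a,b):
    (c1,d1),(c2,d2)=a,b
    A=np.stack([d1,-d2],1); s=np.linalg.lstsq(A,c2-c1,rcond=None)[0]
    return (c1+d1*s[0]+c2+d2*s[1])/2, np.linalg.norm(c1+d1*s[0]-c2-d2*s[1])
E
python3 - <<'E'
from h import *
print(arm.observe()); print(arm.hold_point_z)
for n in('top','side','wrist'): snap(n,n+'0.png'); print(n,arm.camera_params(n))
E
```

```text
pics
{'clock': 0.0, 'joints': array([-1.4136005 ,  0.43523325,  0.02492314,  1.57410763, -0.01158688,
        1.1339568 , -0.07511071]), 'dq': array([-0.00087373,  0.001509  , -0.00021478,  0.00135906, -0.00023399,
        0.00057732,  0.00068919]), 'joint_efforts': array([ 1.36647395e-03, -6.67841792e+01,  9.85697508e-01, -3.14446235e+01,
       -6.04441040e-02,  4.28821868e-02,  1.77766851e-04]), 'position': array([0.16045344, 0.60352989, 0.22593392]), 'ee_rot': array([ 2.48966905e+00,  1.91429675e+00, -1.80796093e-03]), 'force': array([ 0.64541271, -0.2570906 ,  0.24448969]), 'ft_torque': array([-0.03001883,  0.00711931,  0.02903272]), 'width': 0.9978265215980429}
0.0188
top {'camera_matrix': array([[513.90412888,   0.        , 280.61528009],
       [  0.        , 513.90412888, 205.01406008],
       [  0.        ,   0.        ,   1.        ]]), 'rvec': array([ 2.21686613, -2.16263191,  0.0724473 ]), 'tvec': array([-0.03260907,  0.50271875,  1.73181712])}
side {'camera_matrix': array([[482.89378544,   0.        , 280.58663039],
       [  0.        , 482.89378544, 211.01499983],
       [  0.        ,   0.        ,   1.        ]]), 'rvec': array([ 1.97907786, -0.03764998, -0.00398407]), 'tvec': array([-0.51014865,  0.10922451,  1.37010471])}
wrist {'camera_matrix': array([[325.1922621 ,   0.        , 283.86648922],
       [  0.        , 325.1922621 , 211.86674442],
       [  0.        ,   0.        ,   1.        ]]), 'rvec': array([-2.28579488, -1.75709342, -0.27198718]), 'tvec': array([-0.62357593, -0.03947265,  0.39222289])}
```

View pics/top0.png

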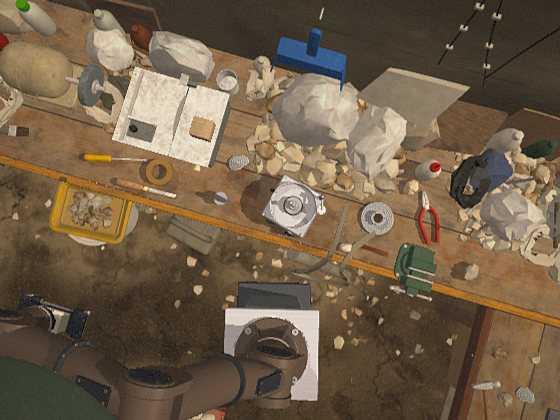

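View pics/side0.png

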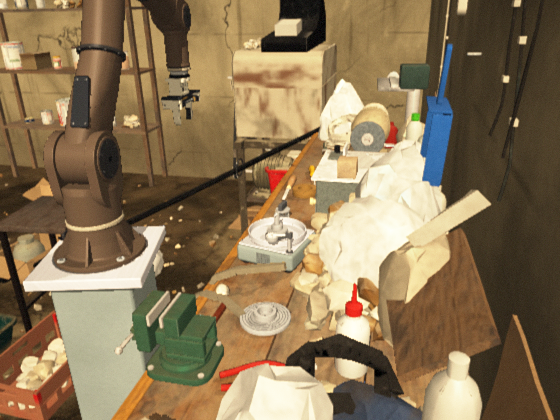

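View pics/wrist0.png

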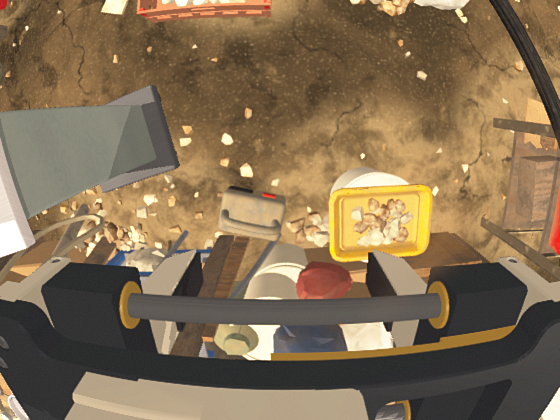

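```bash
python3 - <<'E'
from h import *
im=cv2.imread('pics/top0.png')
cv2.imwrite('pics/topc.png',cv2.resize(im[150:290,190:450],None,fx=3,fy=3,interpolation=cv2.INTER_CUBIC)[:600,:800])
im=cv2.imread('pics/side0.png')
cv2.imwrite('pics/sidec.png',cv2.resize(im[170:345,220:370],None,fx=3.4,fy=3.4,interpolation=cv2.INTER_CUBIC))
for n,p,z in (('top',(294,204),.124),('top',(377,217),.02),('top',(221,198),.03),('side',(280,213),.124),('side',(265,312),.02),('side',(283,209),.03)): print(n,p,onz(n,p,z))
E
```

```text
top (294, 204) [ 0.50076092 -0.06263024  0.124     ]
top (377, 217) [ 0.47053748 -0.34784951  0.02      ]
top (221, 198) [0.52120137 0.18165843 0.03      ]
side (280, 213) [ 0.50986537 -0.0611257   0.124     ]
side (265, 312) [ 0.4683384  -0.35453556  0.02      ]
side (283, 209) [0.52325951 0.18453836 0.03      ]
```

View pics/topc.png

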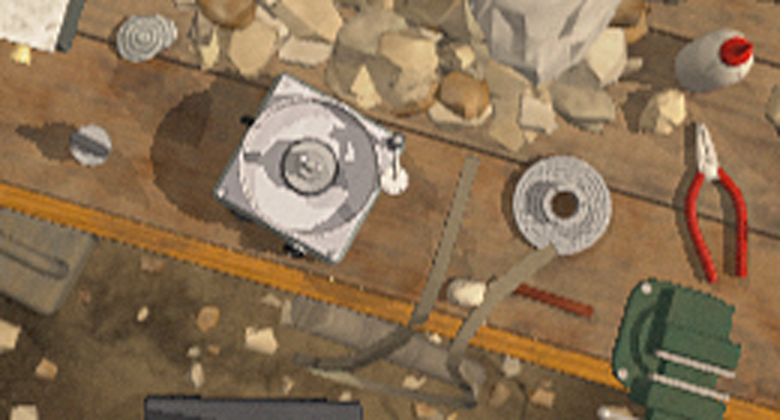

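View pics/sidec.png

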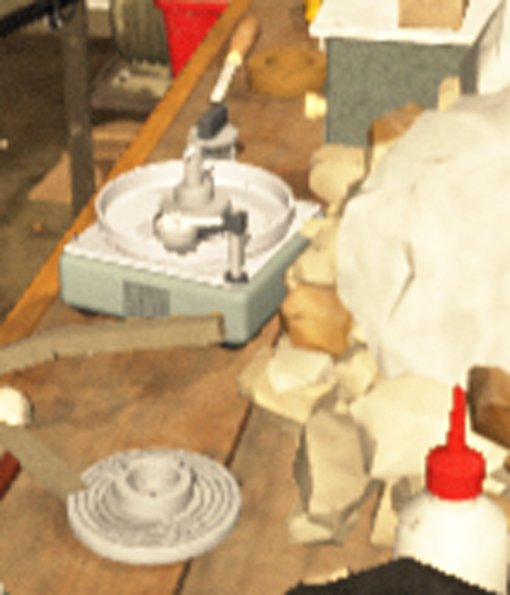

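```bash
cat >> h.py <<'E'
def goto(xyz,yaw_deg,quiet=False):
    """print dp, rotation for TCP target, tool down with tool-x at yaw"""
    s=arm.observe(); R0=R.from_rotvec(s['ee_rot']); a=np.deg2rad(yaw_deg)
    Rt=R.from_matrix(np.array([[np.cos(a),np.sin(a),0],[np.sin(a),-np.cos(a),0],[0,0,-1]]))
    print('dp',np.round(R0.inv().apply(np.array(xyz)-s['position']),4),'rot',np.round((R0.inv()*Rt).as_rotvec(),3))
def st():
    s=arm.observe(); R0=R.from_rotvec(s['ee_rot']).as_matrix()
    print('t',round(s['clock'],2),'pos',np.round(s['position'],4),'xyaw',round(np.degrees(np.arctan2(R0[1,0],R0[0,0])),2),'tilt',np.round(R0[:2,2],4),'F',np.round(s['force'],1),'w',round(s['width'],3),'q',np.round(s['joints'],2))
E
python3 - <<'E'
from h import *
st()
c,d=ray('wrist',(284,212)); print(c,d)
goto([.48,.16,.32],0)
E
```

```text
t 0.15 pos [0.1605 0.6036 0.2261] xyaw 75.11 tilt [-0.0002 -0.0012] F [ 0.1 -0.9 -0.3] w 0.999 q [-1.41  0.44  0.02  1.57 -0.01  1.13 -0.08]
[0.08166923 0.62417726 0.3846774 ] [ 0.29410721 -0.0794292  -0.95246625]
dp [-0.3468  0.4228 -0.0934] rot [1.000e-03 1.000e-03 1.311e+00]
```

```bash
python3 -m pendant '[{"dp":[0,0,-0.06],"rotation":[0,0,0],"fingers":-1},{"dp":[-0.04,0.05,-0.093],"rotation":[0,0,0.17],"fingers":-1},{"dp":[-0.347,0.423,-0.093],"rotation":[0,0,1.31],"fingers":-1},{"dp":[-0.347,0.423,-0.093],"rotation":[0,0,1.31],"fingers":-1},{"dp":[-0.347,0.423,-0.093],"rotation":[0,0,1.31],"fingers":-1},{"dp":[-0.347,0.423,-0.093],"rotation":[0,0,1.31],"fingers":-1},{"dp":[-0.347,0.423,-0.093],"rotation":[0,0,1.31],"fingers":-1},{"dp":[-0.347,0.423,-0.093],"rotation":[0,0,1.31],"fingers":-1},{"dp":[-0.347,0.423,-0.093],"rotation":[0,0,1.31],"fingers":-1},{"dp":[-0.347,0.423,-0.093],"rotation":[0,0,1.31],"fingers":-1},{"dp":[-0.347,0.423,-0.093],"rotation":[0,0,1.31],"fingers":-1},{"dp":[-0.347,0.423,-0.093],"rotation":[0,0,1.31],"fingers":-1}]' 20; python3 - <<'E'
from h import *
st(); im=snap('wrist','w1.png')
E
```

```text
clock: 1.65
position: [0.4798, 0.1601, 0.3193]
ee_rot: [3.141, 0.001, -0.001]
force: [0.5, -0.3, 0.9]
width: 0.999
t 1.65 pos [0.4798 0.1601 0.3193] xyaw 0.05 tilt [-0.0009 -0.001 ] F [ 0.5 -0.3  0.9] w 0.999 q [-0.87  0.17  0.53  1.74 -0.09  1.25 -0.32]
```

View pics/w1.png

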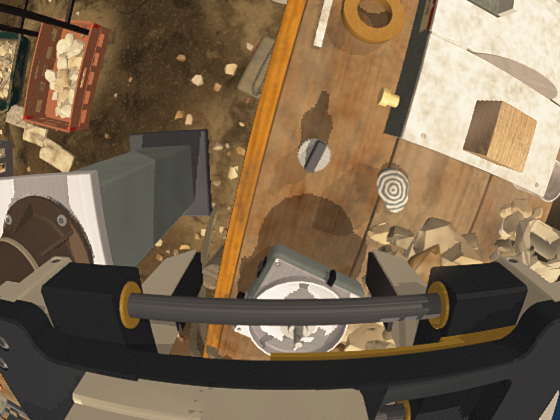

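```bash
python3 - <<'E'
from h import *
im=cv2.imread('pics/w1.png')
cv2.imwrite('pics/w1c.png',cv2.resize(im[120:200,270:360],None,fx=6,fy=6,interpolation=cv2.INTER_CUBIC))
cv2.imwrite('pics/w1d.png',cv2.resize(im[230:370,210:390],None,fx=4,fy=4,interpolation=cv2.INTER_CUBIC))
E
```

```text
(no output)
```

View pics/w1c.png

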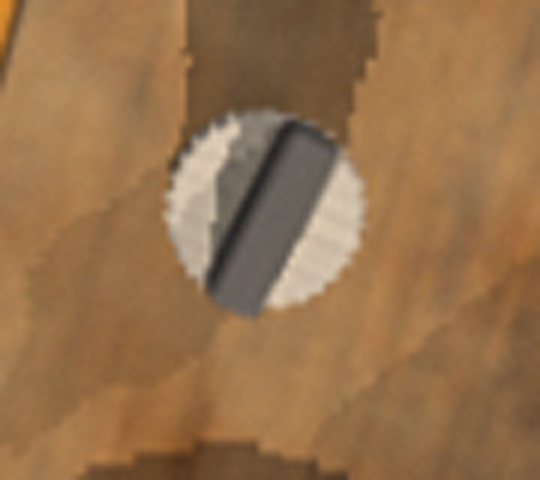

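```bash
python3 - <<'E'
from h import *
print(onz('wrist',(314.2,154.7),.035)); a=onz('wrist',(322.5,143.3),.057);b=onz('wrist',(310,170),.057)
print(a,b,(a+b)/2,np.linalg.norm(a-b),np.degrees(np.arctan2(*(a-b)[1::-1])))
goto([.40,-.24,.32],-30)
goto([.44,-.22,.32],-30)
E
```

```text
[0.52182584 0.18321391 0.035     ]
[0.53031495 0.20134662 0.057     ] [0.51465141 0.16575877 0.057     ] [0.52248318 0.18355269 0.057     ] 0.038882404823933216 66.24392311965252
dp [-8.050e-02  4.006e-01 -2.000e-04] rot [0.001 0.001 0.526]
dp [-4.040e-02  3.807e-01 -3.000e-04] rot [0.001 0.001 0.526]
```

```bash
python3 - <<'E'
from h import *
goto([.49,-.085,.32],-30)
E
```

```text
dp [ 0.0099  0.2458 -0.0004] rot [0.001 0.001 0.526]
```

```bash
python3 -m pendant '[{"dp":[0.01,0.246,0],"rotation":[0.001,0.001,0.526],"fingers":-1},{"dp":[0.01,0.246,0],"rotation":[0.001,0.001,0.526],"fingers":-1},{"dp":[0.01,0.246,0],"rotation":[0.001,0.001,0.526],"fingers":-1},{"dp":[0.01,0.246,0],"rotation":[0.001,0.001,0.526],"fingers":-1},{"dp":[0.01,0.246,0],"rotation":[0.001,0.001,0.526],"fingers":-1},{"dp":[0.01,0.246,0],"rotation":[0.001,0.001,0.526],"fingers":-1}]'; python3 - <<'E'
from h import *
st(); im=snap('wrist','w2.png')
p=arm.camera_params('wrist'); import pickle; pickle.dump(p,open('w2.pkl','wb'))
goto([.46,-.37,.32],-30)
E
```

```text
clock: 2.45
position: [0.4901, -0.0833, 0.3193]
ee_rot: [-3.035, 0.81, 0.001]
force: [0.6, -0.9, -0.3]
width: 1.0
t 2.45 pos [ 0.4901 -0.0833  0.3193] xyaw -29.87 tilt [-0.0003  0.0005] F [ 0.6 -0.9 -0.3] w 1.0 q [-0.58  0.16  0.76  1.77 -0.12  1.25 -0.31]
dp [ 0.1165  0.2642 -0.0008] rot [-0.     0.001  0.003]
```

View pics/w2.png

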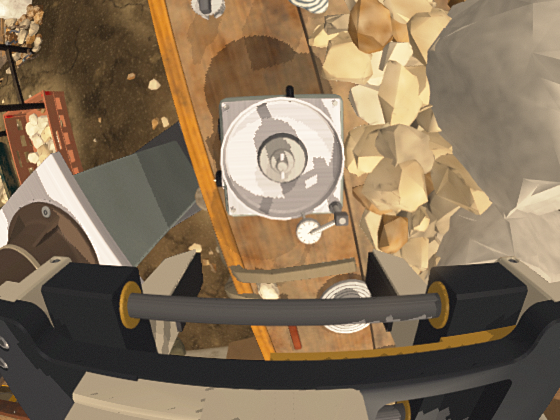

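```bash
python3 - <<'E'
from h import *
im=cv2.imread('pics/w2.png')
cv2.imwrite('pics/w2c.png',cv2.resize(im[85:225,210:350],None,fx=4.2,fy=4.2,interpolation=cv2.INTER_CUBIC))
E
python3 -m pendant '[{"dp":[0.117,0.264,0],"rotation":[0,0,0],"fingers":-1},{"dp":[0.117,0.264,0],"rotation":[0,0,0],"fingers":-1},{"dp":[0.117,0.264,0],"rotation":[0,0,0],"fingers":-1},{"dp":[0.117,0.264,0],"rotation":[0,0,0],"fingers":-1},{"dp":[0.117,0.264,0],"rotation":[0,0,0],"fingers":-1},{"dp":[0.117,0.264,0],"rotation":[0,0,0],"fingers":-1}]'; python3 - <<'E'
from h import *
st(); im=snap('wrist','w3.png')
p=arm.camera_params('wrist'); import pickle; pickle.dump(p,open('w3.pkl','wb'))
E
```

```text
clock: 3.25
position: [0.4603, -0.3712, 0.3187]
ee_rot: [3.035, -0.81, -0.002]
force: [-0.2, 0.1, -0.0]
width: 1.003
t 3.25 pos [ 0.4603 -0.3712  0.3187] xyaw -29.9 tilt [-0.0015 -0.0002] F [-0.2  0.1 -0. ] w 1.003 q [ 0.    0.39  0.86  1.56 -0.3   1.33  0.37]
```

View pics/w2c.png

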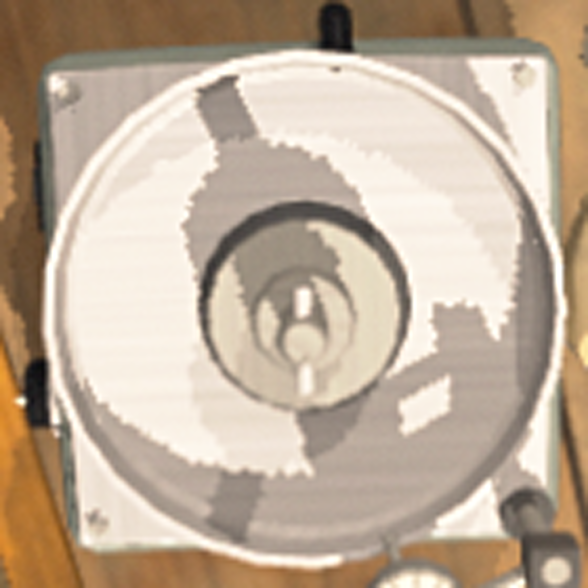

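View pics/w3.png

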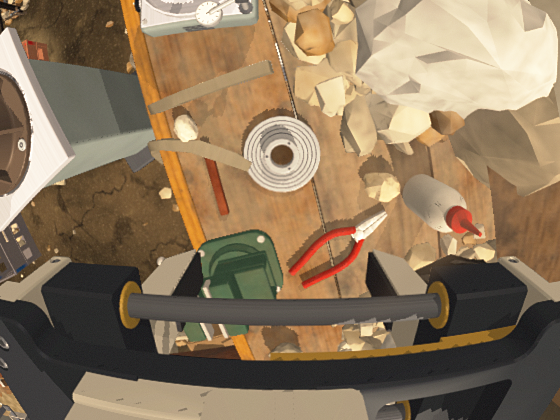

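```bash
python3 - <<'E'
from h import *
import pickle
P=pickle.load(open('w2.pkl','rb'))
print('tip',onz('wrist',(282.4,166.4),.1285,P)); a=onz('wrist',(282.1,153.3),.1255,P);b=onz('wrist',(282.9,179.5),.1255,P)
print('pin',(a+b)/2,np.linalg.norm(a-b),np.degrees(np.arctan2(*(a-b)[1::-1])))
print('rim',onz('wrist',(282.1,158.3),.082,P),'flange',onz('wrist',(282.9,158.3),.082,P))
# housing screws corners -> yaw (z unknown ~.06)
q=[(66,90),(523,73),(97,520)]
w=[onz('wrist',(x/4.2+210,y/4.2+85),.06,P) for x,y in q]
d=w[1]-w[0]; print('front->rear left edge',np.degrees(np.arctan2(d[1],d[0])),np.linalg.norm(d)); d=w[0]-w[2]; print('y',np.degrees(np.arctan2(d[1],d[0])),np.linalg.norm(d))
im=cv2.imread('pics/w3.png')
cv2.imwrite('pics/w3c.png',cv2.resize(im[100:210,225:335],None,fx=5,fy=5,interpolation=cv2.INTER_CUBIC))
E
```

```text
tip [ 0.5013341  -0.06297135  0.1285    ]
pin [ 0.50111592 -0.06355078  0.1255    ] 0.029242968840001143 61.83757931890324
rim [ 0.50192926 -0.0607916   0.082     ] flange [ 0.50277884 -0.06127928  0.082     ]
front->rear left edge -27.80636026051487 0.13866256005274064
y 62.41172317590511 0.1369247252634805
```

View pics/w3c.png

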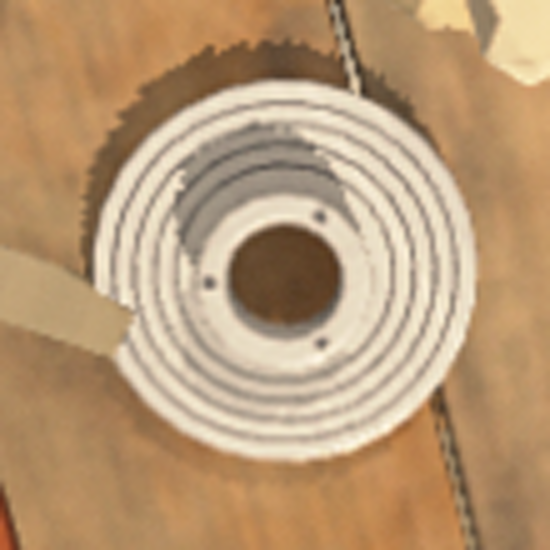

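```bash
python3 - <<'E'
from h import *
import pickle
P=pickle.load(open('w3.pkl','rb'))
w=lambda x,y:(x/5+225,y/5+100)
# hub top center (285,277)? bore circle center at z=.026
print('bore',onz('wrist',w(287,274),.026,P)); print('plate',onz('wrist',w(285,271),.010,P))
im=arm.get_image('top'); cv2.imwrite('pics/t3.png',cv2.resize(im[180:260,300:420],None,fx=6,fy=6,interpolation=cv2.INTER_CUBIC))
im=arm.get_image('side'); cv2.imwrite('pics/s3.png',cv2.resize(im[250:350,190:310],None,fx=6,fy=6,interpolation=cv2.INTER_CUBIC))
E
```

```text
bore [ 0.47122038 -0.34973695  0.026     ]
plate [ 0.47001658 -0.35050124  0.01      ]
```

View pics/t3.png

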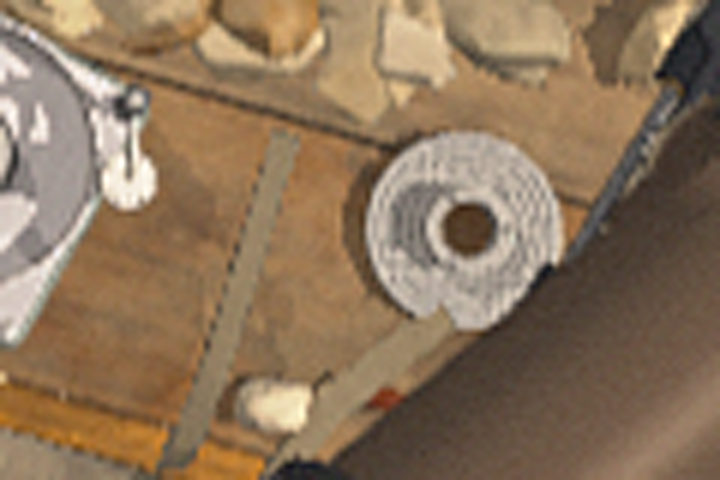

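View pics/s3.png

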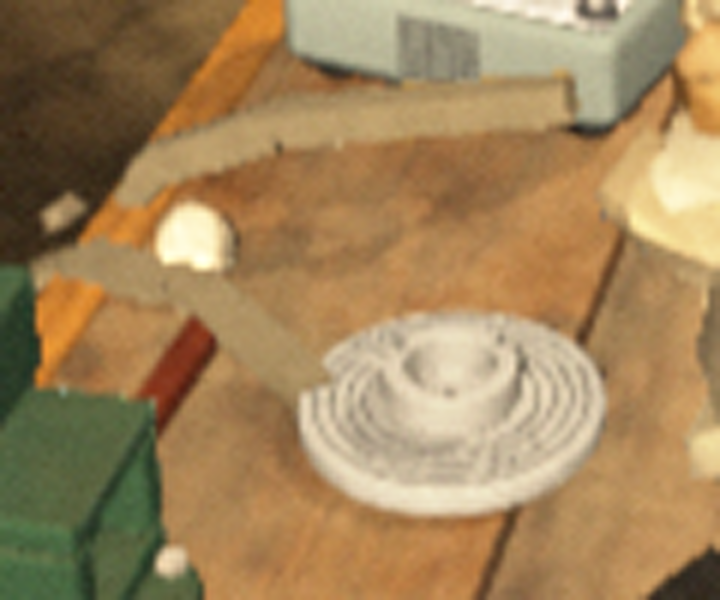

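```bash
python3 - <<'E'
from h import *
goto([.4705,-.350,.08],-28);goto([.4705,-.350,.013],-28)
E
```

```text
dp [-0.001  -0.0193  0.2387] rot [-0.001  0.001 -0.028]
dp [-0.0009 -0.0192  0.3057] rot [-0.001  0.001 -0.028]
```

```bash
python3 -m pendant '[{"dp":[-0.001,-0.0193,0.06],"rotation":[-0.001,0.001,-0.03],"fingers":-1},{"dp":[-0.001,-0.0193,0.12],"rotation":[-0.001,0.001,-0.03],"fingers":-1},{"dp":[-0.001,-0.0193,0.18],"rotation":[-0.001,0.001,-0.03],"fingers":-1},{"dp":[-0.001,-0.0193,0.24],"rotation":[-0.001,0.001,-0.03],"fingers":-0.6},{"dp":[-0.001,-0.0193,0.27],"rotation":[-0.001,0.001,-0.03],"fingers":-0.6},{"dp":[-0.001,-0.0193,0.295],"rotation":[-0.001,0.001,-0.03],"fingers":-0.6},{"dp":[-0.001,-0.0193,0.305],"rotation":[-0.001,0.001,-0.03],"fingers":-0.6},{"dp":[-0.001,-0.0193,0.3055],"rotation":[-0.001,0.001,-0.03],"fingers":-0.6}]' 30; python3 - <<'E'
from h import *
st(); snap('wrist','w4.png'); goto([.4705,-.350,.013],-28)
E
```

```text
clock: 4.4
position: [0.4711, -0.3486, 0.0133]
ee_rot: [-3.049, 0.754, 0.001]
force: [0.3, 0.1, 0.3]
width: 0.8
t 4.4 pos [ 0.4711 -0.3486  0.0133] xyaw -27.78 tilt [-0.0002  0.0013] F [0.3 0.1 0.3] w 0.8 q [ 0.14  0.7   0.61  1.91 -0.59  0.72  0.61]
dp [-0.0003  0.001   0.0008] rot [-0.001 -0.     0.003]
```

View pics/w4.png

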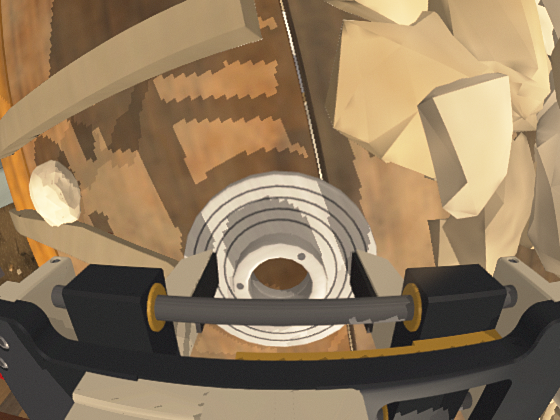

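```bash
python3 - <<'E'
from h import *
print(onz('wrist',(279,276),.026), proj('wrist',[.4705,-.350,.026]), proj('wrist',[.4711,-.3486,.026]))
print([proj('wrist',np.array([.4705,-.350,.026])+.025*np.array([np.cos(a),np.sin(a),0])).round() for a in np.arange(4)*np.pi/2+np.radians(-28)])
E
```

```text
[ 0.4707503  -0.34765718  0.026     ] [280.7239248  279.69913722] [280.47117925 277.13932435]
[array([329., 279.]), array([281., 235.]), array([233., 279.]), array([281., 319.])]
```

Centred to within about 2 mm. Close the grip.

```bash
python3 -m pendant '[{"dp":[0,0,0.0005],"rotation":[0,0,0],"fingers":1},{"dp":[0,0,0.0005],"rotation":[0,0,0],"fingers":1},{"dp":[0,0,0.0005],"rotation":[0,0,0],"fingers":1},{"dp":[0,0,0.0005],"rotation":[0,0,0],"fingers":1},{"dp":[0,0,-0.01],"rotation":[0,0,0],"fingers":1},{"dp":[0,0,-0.02],"rotation":[0,0,0],"fingers":1},{"dp":[0,0,-0.03],"rotation":[0,0,0],"fingers":1}]' 35; python3 - <<'E'
from h import *
st(); snap('wrist','w5.png')
E
```

```text
clock: 5.32
position: [0.4714, -0.3493, 0.0447]
ee_rot: [-3.049, 0.755, -0.001]
force: [0.2, 0.3, -3.1]
width: 0.528
t 5.33 pos [ 0.4714 -0.3493  0.0447] xyaw -27.81 tilt [0.001  0.0003] F [ 0.2  0.3 -3.1] w 0.528 q [ 0.11  0.66  0.65  1.89 -0.55  0.78  0.58]
```

View pics/w5.png

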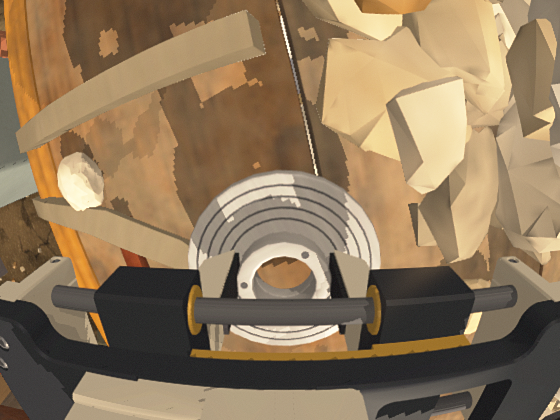

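```bash
python3 - <<'E'
from h import *
s=arm.observe(); T=R.from_rotvec(s['ee_rot'])
for dy in(-.002,0,.002):
  a=np.linspace(0,2*np.pi,73)
  c=[proj('wrist',s['position']+T.apply([.056*np.cos(t),dy+.056*np.sin(t),.003])) for t in a]; c=np.array(c)
  h=np.array([proj('wrist',s['position']+T.apply([.0165*np.cos(t),dy+.0165*np.sin(t),-.013])) for t in a])
  print(dy,c.min(0).round(1),c.max(0).round(1),'bore',h.min(0).round(1),h.max(0).round(1))
im=cv2.imread('pics/w5.png'); cv2.imwrite('pics/w5c.png',cv2.resize(im[160:350,180:390],None,fx=3.5,fy=3.5,interpolation=cv2.INTER_CUBIC)[:600])
E
```

```text
-0.002 [182.8 159.9] [380.5 339.3] bore [248.9 245.7] [313.7 302.2]
0 [183.2 163.8] [380.1 341.6] bore [249.1 249.4] [313.5 305.3]
0.002 [183.6 167.8] [379.8 343.9] bore [249.3 253.1] [313.4 308.4]
```

View pics/w5c.png

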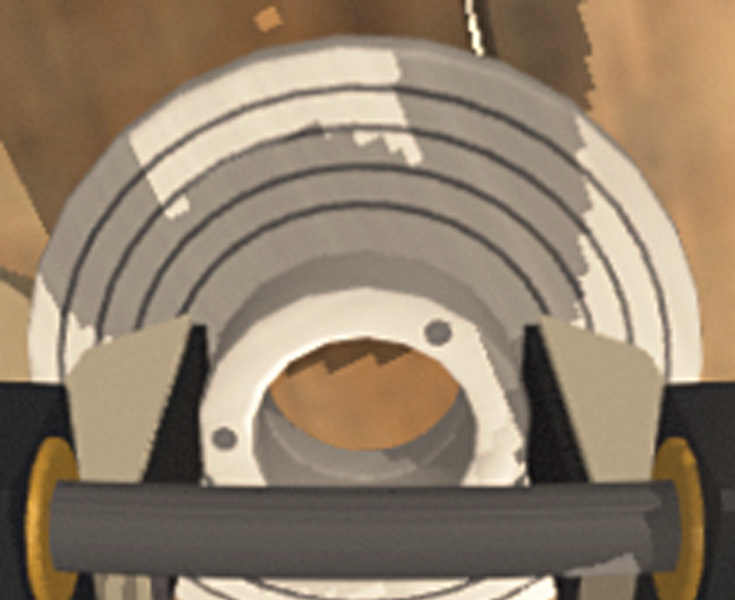

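```bash
python3 - <<'E'
from h import *
s=arm.observe(); T=R.from_rotvec(s['ee_rot'])
for x in(-.025,.025): print(proj('wrist',s['position']+T.apply([x,-.0095,0])))
E
```

```text
[235.04517698 251.09255764]
[327.84306028 251.08545031]
```

```bash
python3 - <<'E'
from h import *
goto([.464,-.133,.20],-28)
E
```

```text
dp [-0.1078 -0.1882 -0.1543] rot [-0.001 -0.002  0.003]
```

```bash
python3 -m pendant '[{"dp":[0,0,-0.05],"rotation":[0,0,0],"fingers":1},{"dp":[-0.01,-0.01,-0.1],"rotation":[0,0,0],"fingers":1},{"dp":[-0.02,-0.03,-0.154],"rotation":[0,0,0],"fingers":1},{"dp":[-0.045,-0.08,-0.154],"rotation":[0,0,0],"fingers":1},{"dp":[-0.07,-0.13,-0.154],"rotation":[0,0,0],"fingers":1},{"dp":[-0.095,-0.17,-0.154],"rotation":[0,0,0],"fingers":1},{"dp":[-0.108,-0.188,-0.154],"rotation":[-0.001,-0.002,0.003],"fingers":1},{"dp":[-0.108,-0.188,-0.154],"rotation":[-0.001,-0.002,0.003],"fingers":1},{"dp":[-0.108,-0.188,-0.154],"rotation":[-0.001,-0.002,0.003],"fingers":1}]'; python3 - <<'E'
from h import *
st(); im=snap('wrist','w6.png')
import pickle; pickle.dump((arm.camera_params('wrist'),arm.observe()),open('w6.pkl','wb'))
cv2.imwrite('pics/w6c.png',cv2.resize(im[60:200,200:360],None,fx=4.2,fy=4.2,interpolation=cv2.INTER_CUBIC))
E
```

```text
clock: 6.5
position: [0.4638, -0.1339, 0.2]
ee_rot: [3.048, -0.76, 0.001]
force: [0.2, -0.2, -3.3]
width: 0.532
t 6.5 pos [ 0.4638 -0.1339  0.2   ] xyaw -28.02 tilt [ 0.0008 -0.0007] F [ 0.2 -0.2 -3.3] w 0.532 q [-0.5   0.28  0.85  1.99 -0.26  0.97 -0.01]
```

View pics/w6.png

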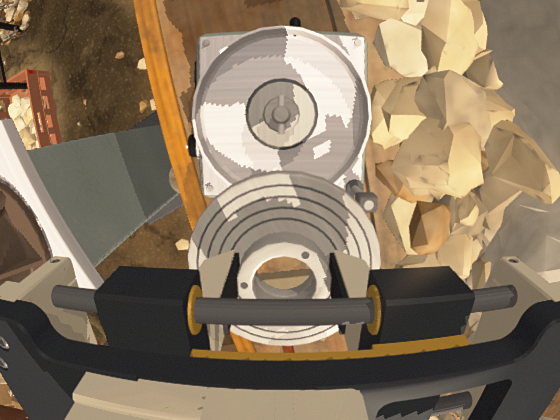

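View pics/w6c.png

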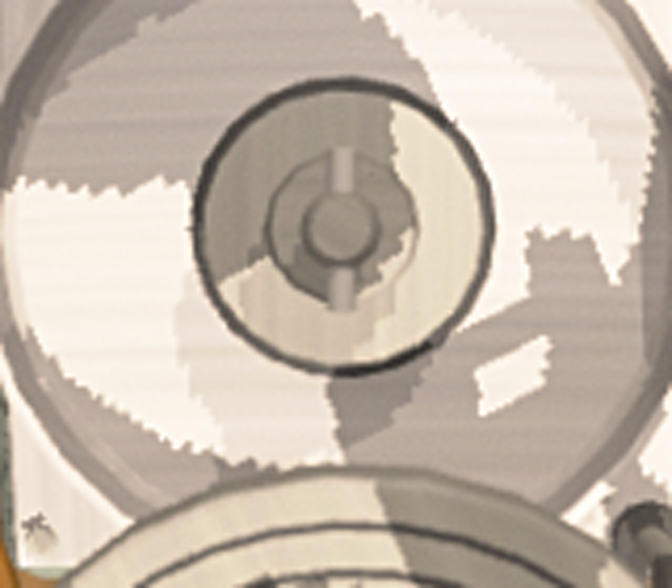

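```bash
python3 - <<'E'
from h import *
import pickle
P,s=pickle.load(open('w6.pkl','rb')); T=R.from_rotvec(s['ee_rot'])
w=lambda x,y:(x/4.2+200,y/4.2+60)
for n,p,z in (('tip',(341,230),.1285),('pin',(341.5,229),.1265),('pilot',(342,228),.096),('flange',(344,227),.082)):
    X=onz('wrist',w(*p),z,P); print(n,X.round(4),'tool',T.inv().apply(X-s['position']).round(4))
a=onz('wrist',w(341,147),.1265,P);b=onz('wrist',w(342,311),.1265,P); d=T.inv().apply(a-b); print(np.linalg.norm(d),np.degrees(np.arctan2(d[0],-d[1])))
z0=s['position'][2]
for n,p,z in (('boreTop',(284.4,279.3),z0+.013),('bore row top',(284,256.3),z0+.013),('plate row top',(284.4,170.9),z0-.003),('tipL',(238.6,252.8),z0),('tipR',(330.6,252.8),z0)):
    X=onz('wrist',p,z,P); print(n,X.round(4),'tool',T.inv().apply(X-s['position']).round(4))
c,_=ray('wrist',(284,212),P); print('cam',T.inv().apply(c-s['position']))
E
```

```text
tip [ 0.501  -0.0636  0.1285] tool [-0.0004 -0.0799  0.0715]
pin [ 0.5012 -0.0635  0.1265] tool [-0.0004 -0.0801  0.0735]
pilot [ 0.501  -0.0635  0.096 ] tool [-0.0005 -0.08    0.104 ]
flange [ 0.5013 -0.0636  0.082 ] tool [-0.0002 -0.0801  0.118 ]
0.027896908117470247 -0.269291028659024
boreTop [ 0.465  -0.1353  0.213 ] tool [ 0.0016  0.0003 -0.013 ]
bore row top [ 0.471  -0.1236  0.213 ] tool [ 0.0014 -0.0128 -0.013 ]
plate row top [ 0.4899 -0.0888  0.197 ] tool [ 0.0016 -0.0524  0.003 ]
tipL [ 0.4474 -0.1158  0.2   ] tool [-0.0231 -0.0085 -0.    ]
tipR [ 0.4912 -0.1393  0.2   ] tool [ 0.0266 -0.0085  0.    ]
cam [ 0.00128653 -0.0822834  -0.15855079]
```

```bash
python3 -m pendant '[{"dp":[-0.002,-0.05,0],"rotation":[0,0,0],"fingers":1},{"dp":[-0.002,-0.0833,0],"rotation":[0,0,0],"fingers":1},{"dp":[-0.002,-0.0833,0.03],"rotation":[0,0,0],"fingers":1},{"dp":[-0.002,-0.0833,0.047],"rotation":[0,0,0],"fingers":1},{"dp":[-0.002,-0.0833,0.047],"rotation":[0,0,0],"fingers":1},{"dp":[-0.002,-0.0833,0.047],"rotation":[0,0,0],"fingers":1}]'; python3 - <<'E'
from h import *
st(); im=snap('wrist','w7.png')
cv2.imwrite('pics/w7c.png',cv2.resize(im[160:350,180:390],None,fx=3.5,fy=3.5,interpolation=cv2.INTER_CUBIC)[:600])
im=snap('side','s7.png')
cv2.imwrite('pics/s7c.png',cv2.resize(im[160:290,200:360],None,fx=4.5,fy=4.5,interpolation=cv2.INTER_CUBIC)[:600])
goto([.5012,-.0594,.153],-28)
E
```

```text
clock: 7.3
position: [0.5015, -0.0609, 0.1536]
ee_rot: [3.046, -0.764, 0.003]
force: [0.5, -0.2, -4.0]
width: 0.533
t 7.3 pos [ 0.5015 -0.0609  0.1536] xyaw -28.17 tilt [ 0.0014 -0.0011] F [ 0.5 -0.2 -4. ] w 0.533 q [-0.57  0.39  0.78  2.   -0.35  0.89 -0.1 ]
dp [-0.001  -0.0006  0.0008] rot [-0.    -0.002 -0.002]
```

View pics/w7c.png

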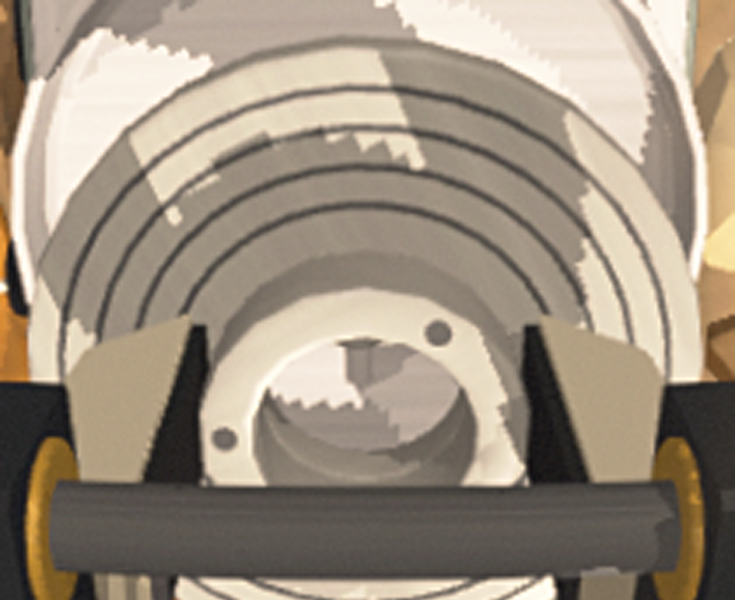

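View pics/s7c.png

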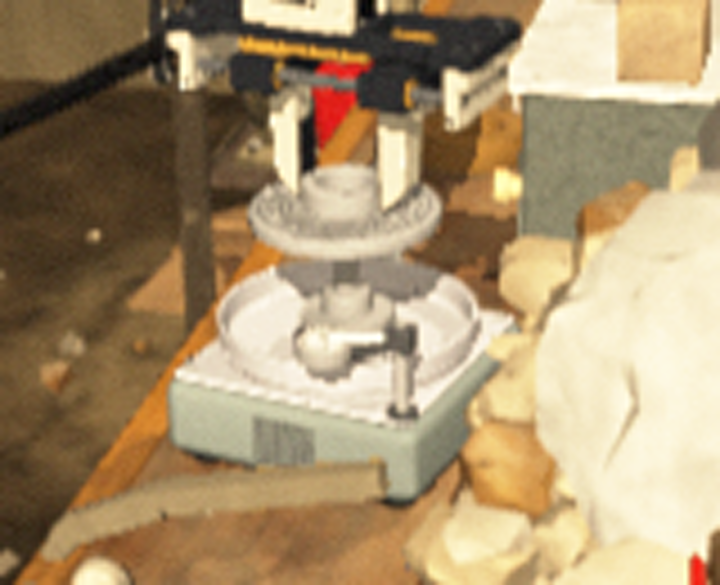

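```bash
python3 - <<'E'
from h import *
s=arm.observe();T=R.from_rotvec(s['ee_rot'])
for p,z in(((282.0,261),.126),((284.4,279.3),s['position'][2]+.013)):
    X=onz('wrist',p,z); print(X.round(4),T.inv().apply(X-s['position']).round(4))
goto([.5012,-.0594,.135],-28)
E
```

```text
[ 0.4972 -0.0694  0.126 ] [0.0001 0.01   0.0278]
[ 0.503  -0.0614  0.1668] [ 0.0016  0.0003 -0.013 ]
dp [-0.001  -0.0006  0.0188] rot [-0.    -0.002 -0.002]
```

```bash
python3 -m pendant '[{"dp":[-0.0014,-0.0006,0.0],"rotation":[0,-0.002,-0.002],"fingers":1},{"dp":[-0.0014,-0.0006,0.01],"rotation":[0,-0.002,-0.002],"fingers":1},{"dp":[-0.0014,-0.0006,0.02],"rotation":[0,-0.002,-0.002],"fingers":1},{"dp":[-0.0014,-0.0006,0.03],"rotation":[0,-0.002,-0.002],"fingers":1},{"dp":[-0.0014,-0.0006,0.039],"rotation":[0,-0.002,-0.002],"fingers":1},{"dp":[-0.0014,-0.0006,0.039],"rotation":[0,-0.002,-0.002],"fingers":1}]'; python3 - <<'E'
from h import *
st(); im=snap('wrist','w8.png')
cv2.imwrite('pics/w8c.png',cv2.resize(im[160:350,180:390],None,fx=3.5,fy=3.5,interpolation=cv2.INTER_CUBIC)[:600])
E
```

```text
clock: 8.15
position: [0.5003, -0.0593, 0.114]
ee_rot: [3.048, -0.761, -0.002]
force: [-1.0, -0.7, -3.7]
width: 0.528
t 8.15 pos [ 0.5003 -0.0593  0.114 ] xyaw -28.02 tilt [-0.0012 -0.0001] F [-1.  -0.7 -3.7] w 0.528 q [-0.53  0.44  0.74  2.04 -0.41  0.81 -0.04]
```

View pics/w8c.png

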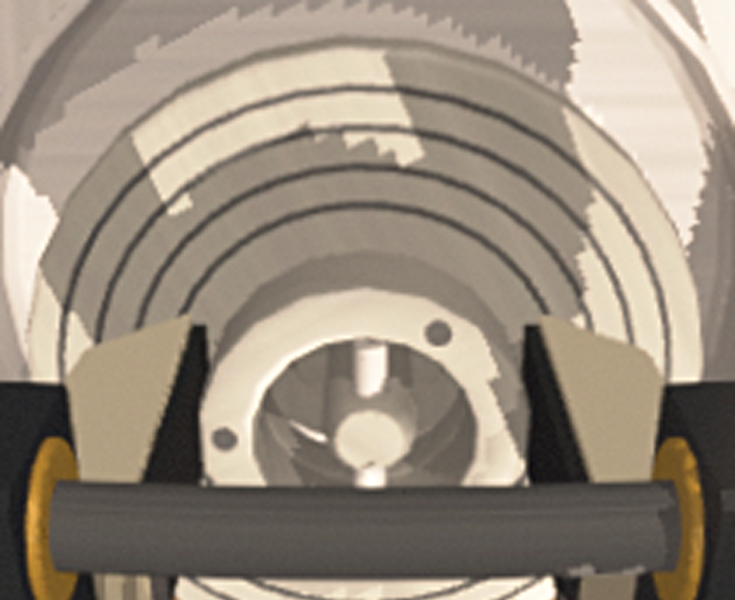

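```bash
python3 - <<'E'
from h import *
s=arm.observe();T=R.from_rotvec(s['ee_rot'])
f=lambda p,z:T.inv().apply(onz('wrist',p,z)-s['position']).round(4)
w=lambda x,y:(x/3.5+180,y/3.5+160)
print('tip',f(w(371,440),.1285),'tip top/bot',f(w(371,412),.1285),f(w(371,468),.1285),'tipL/R',f(w(333,440),.1285),f(w(411,440),.1285))
z=s['position'][2]+.013
print('bore top',f(w(365,338),z),'L',f(w(253,430),z),'R',f(w(478,430),z),'pin far',f(w(370,340),.1265))
E
```

```text
tip [ 0.0024  0.0035 -0.014 ] tip top/bot [ 0.0024 -0.0012 -0.014 ] [ 0.0024  0.0084 -0.014 ] tipL/R [-0.0032  0.0035 -0.014 ] [ 0.0083  0.0036 -0.014 ]
bore top [ 0.0015 -0.0126 -0.013 ] L [-0.015   0.0025 -0.013 ] R [ 0.0182  0.0026 -0.013 ] pin far [ 0.0022 -0.0119 -0.012 ]
```

```bash
python3 -m pendant '[{"dp":[0.0009,-0.0003,0.0],"rotation":[0,0,0],"fingers":1},{"dp":[0.0009,-0.0003,0.003],"rotation":[0,0,0],"fingers":1},{"dp":[0.0009,-0.0003,0.006],"rotation":[0,0,0],"fingers":1},{"dp":[0.0009,-0.0003,0.009],"rotation":[0,0,0],"fingers":1},{"dp":[0.0009,-0.0003,0.012],"rotation":[0,0,0],"fingers":1}]'; python3 - <<'E'
from h import *
st()
E
```

```text
clock: 8.82
position: [0.5015, -0.0595, 0.1022]
ee_rot: [3.048, -0.761, -0.001]
force: [-0.3, 0.1, -3.6]
width: 0.527
t 8.82 pos [ 0.5015 -0.0595  0.1022] xyaw -28.02 tilt [-0.0005 -0.0001] F [-0.3  0.1 -3.6] w 0.527 q [-0.52  0.46  0.72  2.05 -0.43  0.78 -0.02]
```

Onto the pilot with no contact force (underside about 89 mm). Lower to the flange.

```bash
python3 -m pendant '[{"dp":[0,0,0.003],"rotation":[0,0,0],"fingers":1},{"dp":[0,0,0.0055],"rotation":[0,0,0],"fingers":1},{"dp":[0,0,0.0065],"rotation":[0,0,0],"fingers":1},{"dp":[0,0,0.007],"rotation":[0,0,0],"fingers":1}]'; python3 - <<'E'
from h import *
st()
E
```

```text
clock: 9.32
position: [0.5015, -0.0596, 0.0955]
ee_rot: [-3.048, 0.761, 0.001]
force: [-2.9, 0.3, 3.9]
width: 0.529
t 9.32 pos [ 0.5015 -0.0596  0.0955] xyaw -28.03 tilt [-0.0006  0.0003] F [-2.9  0.3  3.9] w 0.529 q [-0.51  0.47  0.71  2.05 -0.44  0.77 -0.02]
```

```bash
python3 -m pendant '[{"dp":[0,0,0],"rotation":[0,0,0],"fingers":-0.3},{"dp":[0,0,0],"rotation":[0,0,0],"fingers":-0.8},{"dp":[0,0,0],"rotation":[0,0,0],"fingers":-0.8},{"dp":[0,0,0],"rotation":[0,0,0],"fingers":-0.8}]'; python3 - <<'E'
from h import *
st(); im=snap('wrist','w9.png')
cv2.imwrite('pics/w9c.png',cv2.resize(im[160:350,180:390],None,fx=3.5,fy=3.5,interpolation=cv2.INTER_CUBIC)[:600])
E
```

```text
clock: 9.82
position: [0.5016, -0.0596, 0.0955]
ee_rot: [-3.048, 0.761, 0.001]
force: [-0.4, 0.5, 0.6]
width: 0.887
t 9.82 pos [ 0.5016 -0.0596  0.0955] xyaw -28.03 tilt [-0.0004  0.0002] F [-0.4  0.5  0.6] w 0.887 q [-0.51  0.47  0.71  2.05 -0.44  0.77 -0.02]
```

View pics/w9c.png

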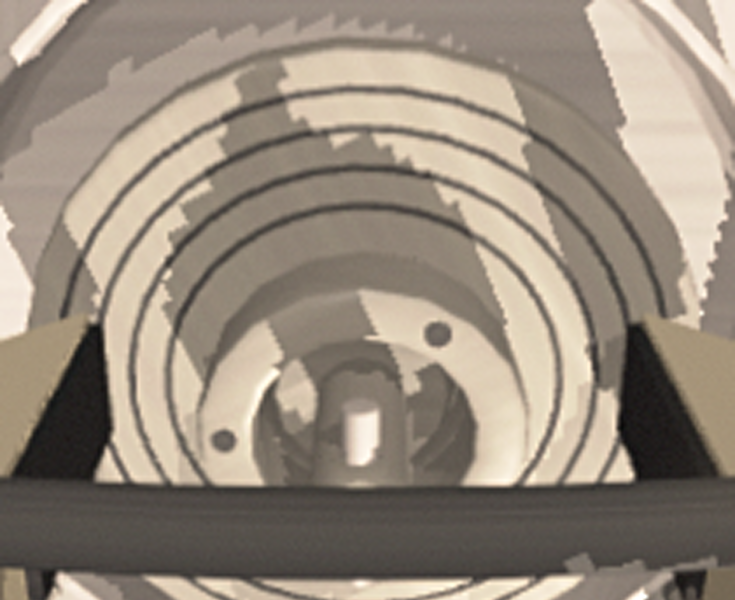

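```bash
python3 - <<'E'
from h import *
goto([.487,.110,.17],-24)
E
python3 -m pendant '[{"dp":[0,0,-0.04],"rotation":[0,0,0],"fingers":-0.8},{"dp":[0,0,-0.09],"rotation":[0,0,0],"fingers":-0.8},{"dp":[0,0,-0.13],"rotation":[0,0,0],"fingers":-0.8}]'; python3 - <<'E'
from h import *
st(); goto([.487,.110,.17],-24)
E
```

```text
dp [-0.0926 -0.1428 -0.0745] rot [-0.    0.   -0.07]
clock: 10.25
position: [0.5017, -0.0599, 0.2272]
ee_rot: [-3.048, 0.761, -0.0]
force: [0.7, 1.0, -0.2]
width: 0.902
t 10.25 pos [ 0.5017 -0.0599  0.2272] xyaw -28.05 tilt [0.0002 0.0001] F [ 0.7  1.  -0.2] w 0.902 q [-0.65  0.29  0.85  1.91 -0.25  1.05 -0.18]
dp [-0.0929 -0.143   0.0572] rot [-0.    -0.    -0.071]
```

```bash
python3 -m pendant '[{"dp":[-0.03,-0.05,0],"rotation":[0,0,-0.03],"fingers":-0.8},{"dp":[-0.06,-0.1,0],"rotation":[0,0,-0.07],"fingers":-0.8},{"dp":[-0.09,-0.14,0.03],"rotation":[0,0,-0.07],"fingers":-0.8},{"dp":[-0.093,-0.143,0.057],"rotation":[0,0,-0.07],"fingers":-0.8},{"dp":[-0.093,-0.143,0.057],"rotation":[0,0,-0.07],"fingers":-0.8}]'; python3 - <<'E'
from h import *
st(); im=snap('wrist','w10.png')
cv2.imwrite('pics/w10c.png',cv2.resize(im[60:180,220:340],None,fx=5,fy=5,interpolation=cv2.INTER_CUBIC)[:600])
E
```

```text
clock: 10.88
position: [0.4854, 0.1103, 0.1689]
ee_rot: [3.071, -0.652, -0.004]
force: [0.0, -0.5, 1.1]
width: 0.902
t 10.88 pos [0.4854 0.1103 0.1689] xyaw -23.97 tilt [-0.003  -0.0016] F [ 0.  -0.5  1.1] w 0.902 q [-0.91  0.35  0.76  1.99 -0.3   0.92 -0.42]
```

View pics/w10.png

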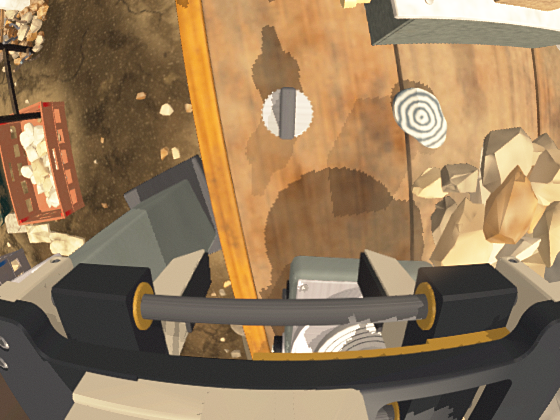

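View pics/w10c.png

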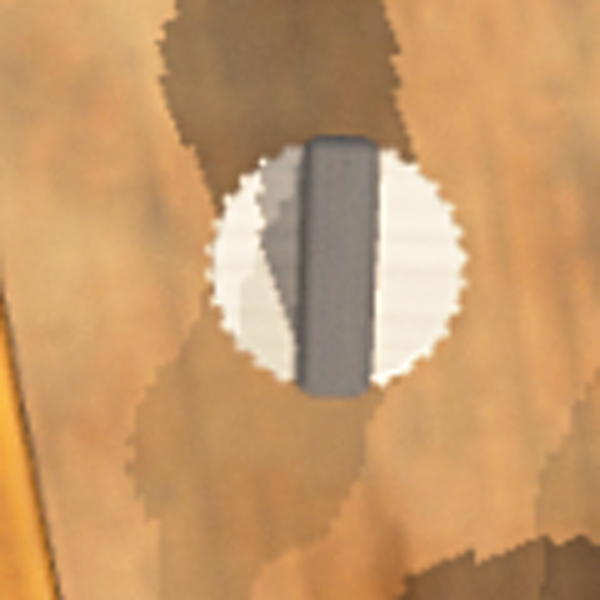

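```bash
python3 - <<'E'
from h import *
s=arm.observe();T=R.from_rotvec(s['ee_rot'])
w=lambda x,y:(x/5+220,y/5+60)
f=lambda p,z:T.inv().apply(onz('wrist',p,z)-s['position']).round(4)
print('crown',f(w(338,265),.035),'wing',f(w(339,266),.057))
d=onz('wrist',w(343,137),.057)-onz('wrist',w(335,395),.057); print(np.degrees(np.arctan2(d[1],d[0])),np.linalg.norm(d))
X=onz('wrist',w(338.5,265),.046);print(X)
# bias-corrected
c=s['position']+T.apply([*(T.inv().apply(X-s['position'])-[.0018,.0012,0])[:2],0]);print(c)
goto([c[0],c[1],.14],-26); goto([c[0],c[1],.0375],-26)
E
```

```text
crown [ 0.0047 -0.0808  0.1351] wing [ 0.0046 -0.0807  0.1131]
64.2329497212439 0.04321651746192295
[0.52373182 0.18126774 0.046     ]
[0.52268317 0.18322151 0.17009668]
dp [ 0.0029 -0.0821  0.0301] rot [0.001 0.    0.034]
dp [ 0.0029 -0.0822  0.1326] rot [0.001 0.    0.034]
```

```bash
python3 -m pendant '[{"dp":[0.003,-0.05,0],"rotation":[0,0,0.034],"fingers":-0.2},{"dp":[0.003,-0.082,0.01],"rotation":[0,0,0.034],"fingers":-0.2},{"dp":[0.003,-0.082,0.05],"rotation":[0.001,0,0.034],"fingers":-0.2},{"dp":[0.003,-0.082,0.08],"rotation":[0.001,0,0.034],"fingers":-0.2},{"dp":[0.003,-0.082,0.08],"rotation":[0.001,0,0.034],"fingers":-0.2}]'; python3 - <<'E'
from h import *
st(); im=snap('wrist','w11.png')
goto([.5227,.1832,.0375],-26)
E
```

```text
clock: 11.55
position: [0.5225, 0.1817, 0.0898]
ee_rot: [3.058, -0.709, -0.003]
force: [-0.3, -0.0, 0.4]
width: 0.599
t 11.55 pos [0.5225 0.1817 0.0898] xyaw -26.12 tilt [-0.0022 -0.0015] F [-0.3 -0.   0.4] w 0.599 q [-0.89  0.54  0.66  1.94 -0.45  0.81 -0.44]
dp [-0.0012 -0.0008  0.0536] rot [ 0.001 -0.    -0.002]
```

View pics/w11.png

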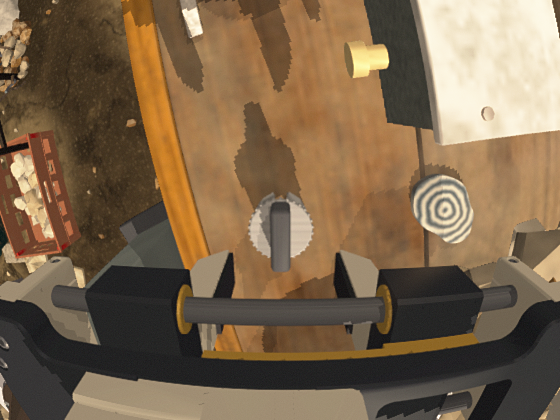

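```bash
python3 - <<'E'
from h import *
s=arm.observe();T=R.from_rotvec(s['ee_rot'])
f=lambda p,z:T.inv().apply(onz('wrist',p,z)-s['position']).round(4)
print(f((281.5,202),.057),f((281,264),.057),f((280.5,231),.035))
E
```

```text
[-0.0001 -0.0272  0.034 ] [-0.0006  0.0154  0.0341] [-0.001   0.0004  0.0561]
```

```bash
python3 - <<'E'
from h import *
s=arm.observe();T=R.from_rotvec(s['ee_rot'])
f=lambda p,z:T.inv().apply(onz('wrist',p,z)-s['position']).round(4)
im=cv2.imread('pics/w11.png'); cv2.imwrite('pics/w11c.png',cv2.resize(im[180:290,220:340],None,fx=5,fy=5,interpolation=cv2.INTER_CUBIC))
for r in (190,194,198,202,254,258,262): print(r,f((281,r),.035),f((281,r),.057))
E
```

```text
190 [-0.0006 -0.0294  0.056 ] [-0.0004 -0.0348  0.034 ]
194 [-0.0006 -0.0266  0.056 ] [-0.0004 -0.0323  0.034 ]
198 [-0.0006 -0.0237  0.056 ] [-0.0004 -0.0297  0.034 ]
202 [-0.0006 -0.0209  0.056 ] [-0.0004 -0.0272  0.034 ]
254 [-0.0007  0.0184  0.0561] [-0.0005  0.008   0.0341]
258 [-0.0008  0.0216  0.0561] [-0.0006  0.011   0.0341]
262 [-0.0008  0.0249  0.0561] [-0.0006  0.0139  0.0341]
```

View pics/w11c.png

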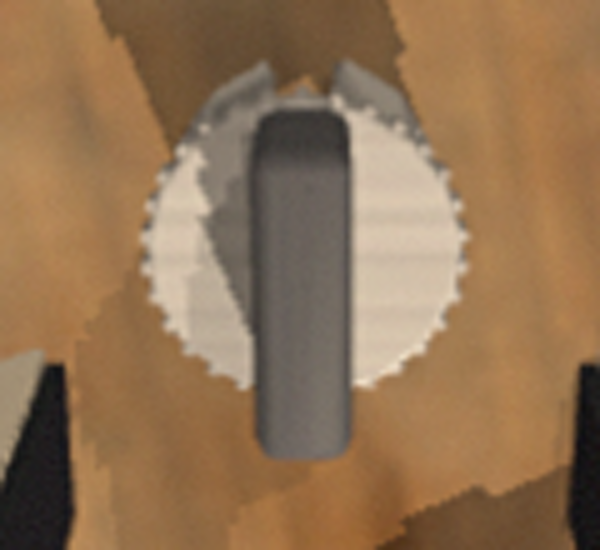

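```bash
python3 -m pendant '[{"dp":[-0.002,-0.001,0.02],"rotation":[0.001,0,-0.002],"fingers":-0.2},{"dp":[-0.002,-0.001,0.04],"rotation":[0.001,0,-0.002],"fingers":-0.2},{"dp":[-0.002,-0.001,0.052],"rotation":[0.001,0,-0.002],"fingers":-0.2},{"dp":[-0.002,-0.001,0.0525],"rotation":[0.001,0,-0.002],"fingers":0},{"dp":[-0.002,-0.001,0.0525],"rotation":[0.001,0,-0.002],"fingers":1},{"dp":[-0.002,-0.001,0.0525],"rotation":[0.001,0,-0.002],"fingers":1},{"dp":[-0.002,-0.001,0.0525],"rotation":[0.001,0,-0.002],"fingers":1},{"dp":[-0.002,-0.001,0.0525],"rotation":[0.001,0,-0.002],"fingers":1},{"dp":[-0.002,-0.001,0.0525],"rotation":[0.001,0,-0.002],"fingers":1}]' 50; python3 - <<'E'
from h import *
st(); im=snap('wrist','w12.png')
E
```

```text
clock: 12.72
position: [0.5222, 0.1838, 0.0387]
ee_rot: [-3.06, 0.707, -0.001]
force: [-0.4, 0.5, 3.1]
width: 0.136
t 12.72 pos [0.5222 0.1838 0.0387] xyaw -26.0 tilt [0.0005 0.0006] F [-0.4  0.5  3.1] w 0.136 q [-0.85  0.61  0.6   1.97 -0.52  0.71 -0.39]
```

View pics/w12.png

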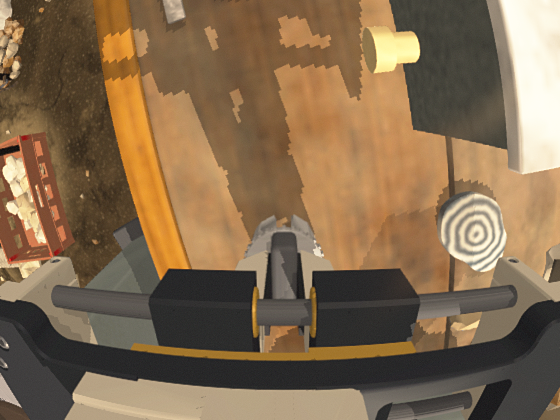

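```bash
python3 - <<'E'
from h import *
s=arm.observe();T=R.from_rotvec(s['ee_rot']);z=s['position'][2]
im=cv2.imread('pics/w12.png'); cv2.imwrite('pics/w12c.png',cv2.resize(im[200:310,230:340],None,fx=5,fy=5,interpolation=cv2.INTER_CUBIC))
for dy in(-.002,0,.002):
  g=lambda x,y,zz: ((proj('wrist',s['position']+T.apply([x+.0017,y+dy+.001,zz-0]))-[230,200])*5).round()
  # zz in tool (down positive): crown top at z=.035
  print(dy,'crown far',g(0,-.0225,z-.035),'L',g(-.0225,0,z-.035),'R',g(.0225,0,z-.035),'wing top far',g(0,-.022,z-.057),'rim far',g(0,-.0205,z))
E
```

```text
-0.002 crown far [273. 122.] L [ 71. 311.] R [474. 311.] wing top far [273. 207.] rim far [272.  43.]
0 crown far [273. 140.] L [ 72. 327.] R [473. 326.] wing top far [273. 227.] rim far [272.  58.]
0.002 crown far [273. 157.] L [ 73. 342.] R [472. 342.] wing top far [273. 246.] rim far [272.  73.]
```

View pics/w12c.png

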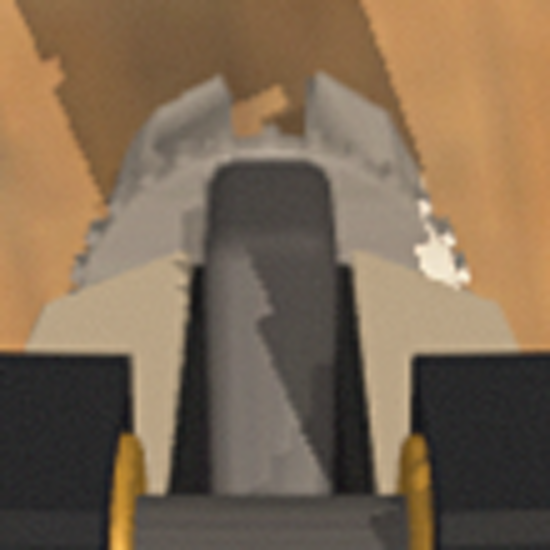

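```bash
python3 - <<'E'
from h import *
goto([.5006,-.0614,.21],-28)
E
python3 -m pendant '[{"dp":[0,0,-0.01],"rotation":[0,0,0],"fingers":1},{"dp":[0,0,-0.05],"rotation":[0,0,0],"fingers":1},{"dp":[0,0,-0.1],"rotation":[0,0,0],"fingers":1},{"dp":[0,0,-0.15],"rotation":[0,0,0],"fingers":1},{"dp":[0,0,-0.172],"rotation":[0,0,0],"fingers":1},{"dp":[0,0,-0.172],"rotation":[0,0,0],"fingers":1}]'; python3 - <<'E'
from h import *
st();goto([.5006,-.0614,.21],-28)
E
```

```text
dp [ 0.0882  0.2298 -0.1714] rot [-0.001 -0.     0.035]
clock: 13.52
position: [0.523, 0.1839, 0.2126]
ee_rot: [-3.058, 0.706, -0.004]
force: [-0.7, 0.1, -1.0]
width: 0.141
t 13.53 pos [0.523  0.1839 0.2126] xyaw -26.0 tilt [0.0033 0.0024] F [-0.7  0.1 -1. ] w 0.141 q [-1.    0.39  0.77  1.81 -0.31  1.06 -0.56]
dp [0.0874 0.2303 0.0019] rot [-0.004 -0.002  0.035]
```

```bash
python3 -m pendant '[{"dp":[0.017,0.045,0],"rotation":[0,0,0.01],"fingers":1},{"dp":[0.036,0.095,0],"rotation":[0,0,0.02],"fingers":1},{"dp":[0.055,0.145,0],"rotation":[0,0,0.03],"fingers":1},{"dp":[0.074,0.195,0],"rotation":[-0.002,-0.002,0.035],"fingers":1},{"dp":[0.085,0.222,0],"rotation":[-0.004,-0.002,0.035],"fingers":1},{"dp":[0.0874,0.2303,0.002],"rotation":[-0.004,-0.002,0.035],"fingers":1},{"dp":[0.0874,0.2303,0.002],"rotation":[-0.004,-0.002,0.035],"fingers":1},{"dp":[0.0874,0.2303,0.002],"rotation":[-0.004,-0.002,0.035],"fingers":1}]'; python3 - <<'E'
from h import *
st();goto([.5006,-.0614,.18],-28)
im=snap('wrist','w13.png')
cv2.imwrite('pics/w13c.png',cv2.resize(im[160:310,180:390],None,fx=3.5,fy=3.5,interpolation=cv2.INTER_CUBIC))
im=snap('side','s13.png')
cv2.imwrite('pics/s13c.png',cv2.resize(im[150:280,200:360],None,fx=4.5,fy=4.5,interpolation=cv2.INTER_CUBIC))
E
```

```text
clock: 14.52
position: [0.5006, -0.0597, 0.2094]
ee_rot: [3.049, -0.757, -0.002]
force: [0.4, 0.0, -1.3]
width: 0.14
t 14.53 pos [ 0.5006 -0.0597  0.2094] xyaw -27.88 tilt [-0.0011  0.0001] F [ 0.4  0.  -1.3] w 0.14 q [-0.64  0.31  0.84  1.93 -0.28  1.01 -0.16]
dp [0.0008 0.0015 0.0294] rot [0.    0.001 0.002]
```

View pics/w13c.png

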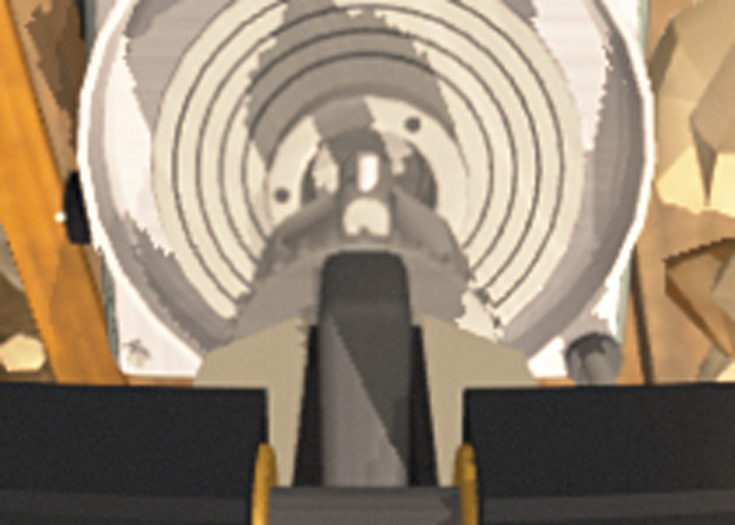

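View pics/s13c.png

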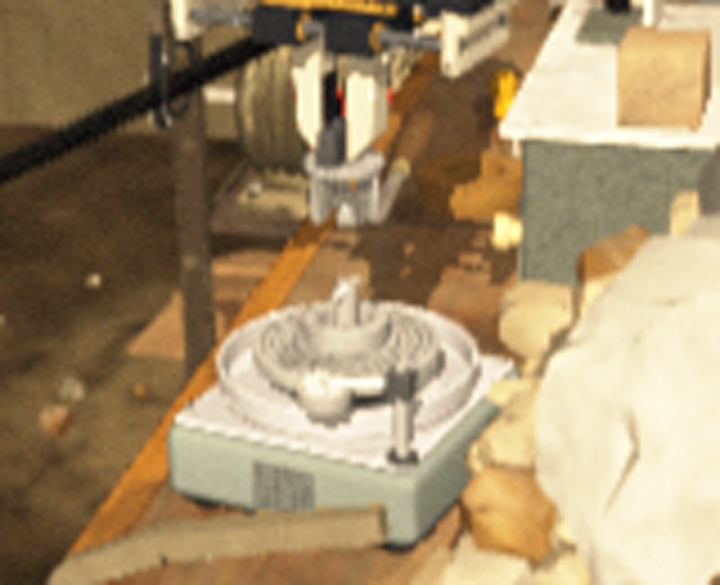

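```bash
python3 - <<'E'
from h import *
s=arm.observe();T=R.from_rotvec(s['ee_rot'])
f=lambda p,z:T.inv().apply(onz('wrist',p,z)-s['position']).round(4)
w=lambda x,y:(x/3.5+180,y/3.5+160)
print('tip far',f(w(367,197),.1285),'pin far',f(w(369,152),.1265),'hub far',f(w(367,90),.108),'hubL/R',f(w(262,190),.108),f(w(470,190),.108))
goto([.5006,-.0614,.150],-28)
E
```

```text
tip far [ 0.0022 -0.0022  0.0812] pin far [ 0.0026 -0.012   0.0832] hub far [ 0.0022 -0.0218  0.1017] hubL/R [-0.0231  0.0029  0.1017] [0.0271 0.0029 0.1016]
dp [0.0006 0.0013 0.0597] rot [0.    0.001 0.002]
```

```bash
python3 -m pendant '[{"dp":[0.0005,0.0013,0.01],"rotation":[0,0.001,0.002],"fingers":1},{"dp":[0.0005,0.0013,0.025],"rotation":[0,0.001,0.002],"fingers":1},{"dp":[0.0005,0.0013,0.037],"rotation":[0,0.001,0.002],"fingers":1},{"dp":[0.0005,0.0013,0.037],"rotation":[0,0.001,0.002],"fingers":1}]'; python3 - <<'E'
from h import *
st();goto([.5006,-.0614,.1475],-28)
im=snap('side','s14.png')
cv2.imwrite('pics/s14c.png',cv2.resize(im[165:265,230:330],None,fx=6,fy=6,interpolation=cv2.INTER_CUBIC))
im=snap('wrist','w14.png')
cv2.imwrite('pics/w14c.png',cv2.resize(im[160:310,180:390],None,fx=3.5,fy=3.5,interpolation=cv2.INTER_CUBIC))
E
```

```text
clock: 15.12
position: [0.4996, -0.0613, 0.1714]
ee_rot: [3.047, -0.76, -0.003]
force: [0.1, -0.6, -0.8]
width: 0.133
t 15.12 pos [ 0.4996 -0.0613  0.1714] xyaw -28.02 tilt [-0.0023 -0.0009] F [ 0.1 -0.6 -0.8] w 0.133 q [-0.6   0.36  0.81  1.98 -0.33  0.93 -0.11]
dp [ 0.001  -0.0005  0.0239] rot [ 0.002  0.002 -0.   ]
```

View pics/s14c.png

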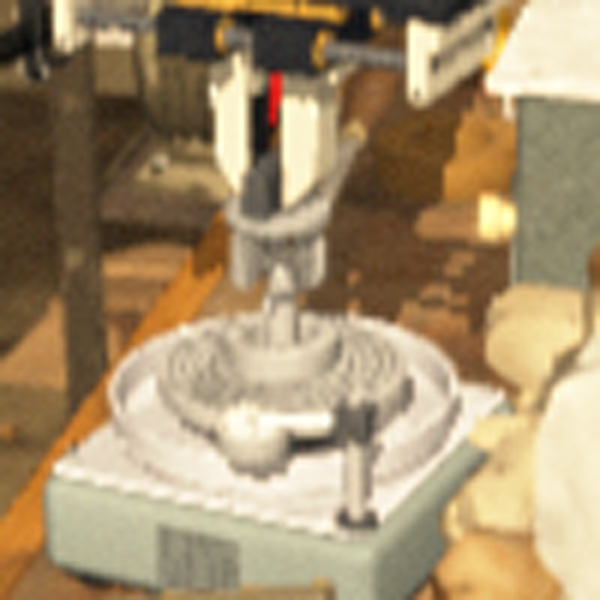

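View pics/w14c.png

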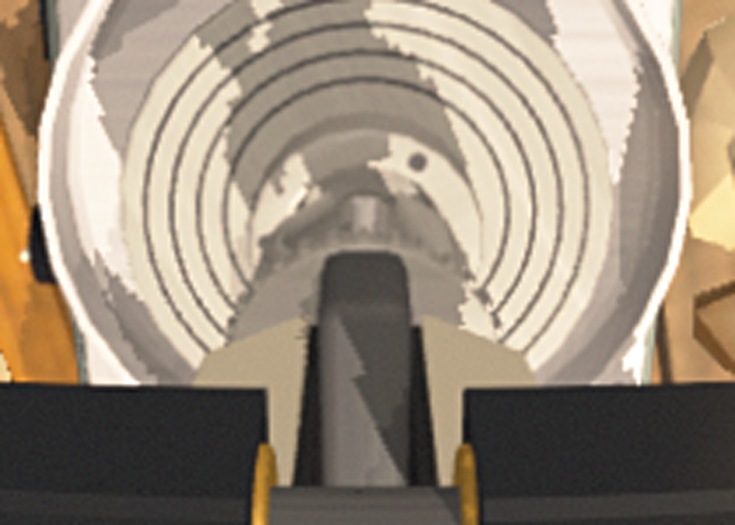

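```bash
python3 -m pendant '[{"dp":[0.0007,-0.0004,0.002],"rotation":[0.002,0.002,0],"fingers":1},{"dp":[0.0007,-0.0004,0.005],"rotation":[0.002,0.002,0],"fingers":1},{"dp":[0.0007,-0.0004,0.008],"rotation":[0.002,0.002,0],"fingers":1},{"dp":[0.0007,-0.0004,0.011],"rotation":[0.002,0.002,0],"fingers":1}]'; python3 - <<'E'
from h import *
st();goto([.5003,-.0614,.1475],-28)
E
```

```text
clock: 15.72
position: [0.5013, -0.0615, 0.1614]
ee_rot: [-3.047, 0.76, -0.004]
force: [0.2, -0.3, -1.0]
width: 0.142
t 15.72 pos [ 0.5013 -0.0615  0.1614] xyaw -28.02 tilt [0.0026 0.0001] F [ 0.2 -0.3 -1. ] w 0.142 q [-0.59  0.38  0.8   1.99 -0.34  0.91 -0.09]
dp [-0.001   0.0004  0.0139] rot [-0.001 -0.002 -0.   ]
```

```bash
python3 -m pendant '[{"dp":[-0.0004,0.0002,0.003],"rotation":[0,-0.001,0],"fingers":1},{"dp":[-0.0004,0.0002,0.006],"rotation":[0,-0.001,0],"fingers":1},{"dp":[-0.0004,0.0002,0.009],"rotation":[0,-0.001,0],"fingers":1},{"dp":[-0.0004,0.0002,0.012],"rotation":[0,-0.001,0],"fingers":1},{"dp":[-0.0004,0.0002,0.0135],"rotation":[0,-0.001,0],"fingers":1}]'; python3 - <<'E'
from h import *
st();goto([.5003,-.0614,.1475],-28)
E
```

```text
clock: 16.35
position: [0.5008, -0.0615, 0.1476]
ee_rot: [-3.047, 0.76, -0.002]
force: [-0.7, -0.0, -0.6]
width: 0.135
t 16.35 pos [ 0.5008 -0.0615  0.1476] xyaw -28.02 tilt [0.0015 0.0005] F [-0.7 -0.  -0.6] w 0.135 q [-0.57  0.4   0.79  2.01 -0.37  0.88 -0.08]
dp [-0.0005  0.0001  0.0001] rot [-0.001 -0.001 -0.   ]
```

```bash
python3 -m pendant '[{"dp":[0,0,0.001],"rotation":[0,0,0],"fingers":1},{"dp":[0,0,0.002],"rotation":[0,0,0],"fingers":1},{"dp":[0,0,0.002],"rotation":[0,0,0],"fingers":1}]'; python3 - <<'E'
from h import *
st()
im=snap('side','s15.png')
cv2.imwrite('pics/s15c.png',cv2.resize(im[165:265,230:330],None,fx=6,fy=6,interpolation=cv2.INTER_CUBIC))
E
```

```text
clock: 16.73
position: [0.501, -0.0615, 0.1459]
ee_rot: [-3.047, 0.76, -0.003]
force: [-1.2, 0.3, 3.9]
width: 0.14
t 16.73 pos [ 0.501  -0.0615  0.1459] xyaw -28.02 tilt [0.0018 0.0006] F [-1.2  0.3  3.9] w 0.14 q [-0.57  0.4   0.78  2.01 -0.37  0.87 -0.07]
```

View pics/s15c.png

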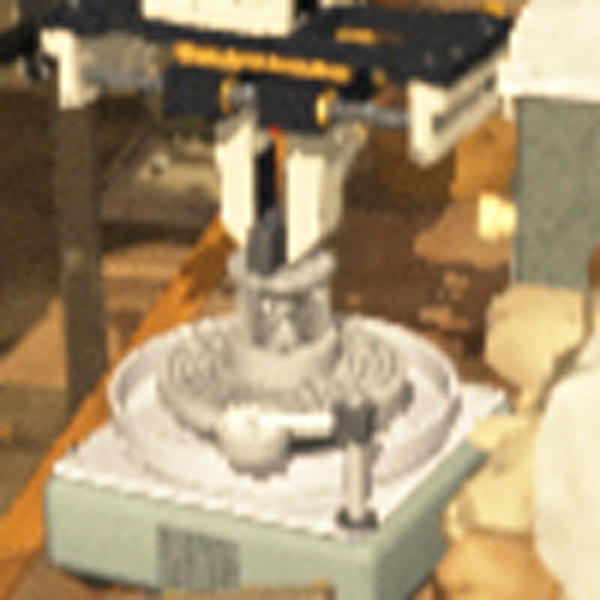

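```bash
python3 -m pendant '[{"dp":[0,0,0],"rotation":[0,0,0.08],"fingers":1},{"dp":[0,0,0],"rotation":[0,0,0.16],"fingers":1},{"dp":[0,0,0],"rotation":[0,0,0.24],"fingers":1},{"dp":[0,0,0],"rotation":[0,0,0.32],"fingers":1},{"dp":[0,0,0],"rotation":[0,0,0.4],"fingers":1},{"dp":[0,0,0],"rotation":[0,0,0.4],"fingers":1}]' 60; python3 - <<'E'
from h import *
st();print(arm.observe()['ft_torque'])
E
```

```text
clock: 17.52
position: [0.5013, -0.0616, 0.146]
ee_rot: [-2.835, 1.35, -0.003]
force: [-0.7, -0.1, 3.3]
width: 0.139
t 17.52 pos [ 0.5013 -0.0616  0.146 ] xyaw -50.91 tilt [0.0025 0.0002] F [-0.7 -0.1  3.3] w 0.139 q [-0.64  0.43  0.9   2.01 -0.44  0.89 -0.4 ]
[-0.1233873   0.16021114 -0.02950947]
```

```bash
python3 -m pendant '[{"dp":[0,0,0],"rotation":[0,0,0.06],"fingers":1},{"dp":[0,0,0.0004],"rotation":[0,0,0.13],"fingers":1},{"dp":[0,0,0.0008],"rotation":[0,0,0.2],"fingers":1},{"dp":[0,0,0.0012],"rotation":[0,0,0.26],"fingers":1},{"dp":[0,0,0.0016],"rotation":[0,0,0.32],"fingers":1},{"dp":[0,0,0.0020],"rotation":[0,0,0.385],"fingers":1},{"dp":[0,0,0.0020],"rotation":[0,0,0.385],"fingers":1},{"dp":[0,0,0.0020],"rotation":[0,0,0.385],"fingers":1}]'; python3 - <<'E'
from h import *
st();print(arm.observe()['ft_torque'])
im=snap('wrist','w16.png')
cv2.imwrite('pics/w16c.png',cv2.resize(im[130:310,160:400],None,fx=3.3,fy=3.3,interpolation=cv2.INTER_CUBIC))
im=snap('side','s16.png')
cv2.imwrite('pics/s16c.png',cv2.resize(im[165:265,230:330],None,fx=6,fy=6,interpolation=cv2.INTER_CUBIC))
E
```

```text
clock: 18.52
position: [0.5017, -0.0617, 0.1444]
ee_rot: [-2.526, 1.864, -0.004]
force: [-0.9, 0.3, 4.9]
width: 0.137
t 18.52 pos [ 0.5017 -0.0617  0.1444] xyaw -72.84 tilt [0.0032 0.0002] F [-0.9  0.3  4.9] w 0.137 q [-0.7   0.48  1.01  2.02 -0.51  0.92 -0.7 ]
[-0.02373122  0.36762368  0.01903338]
```

View pics/w16c.png

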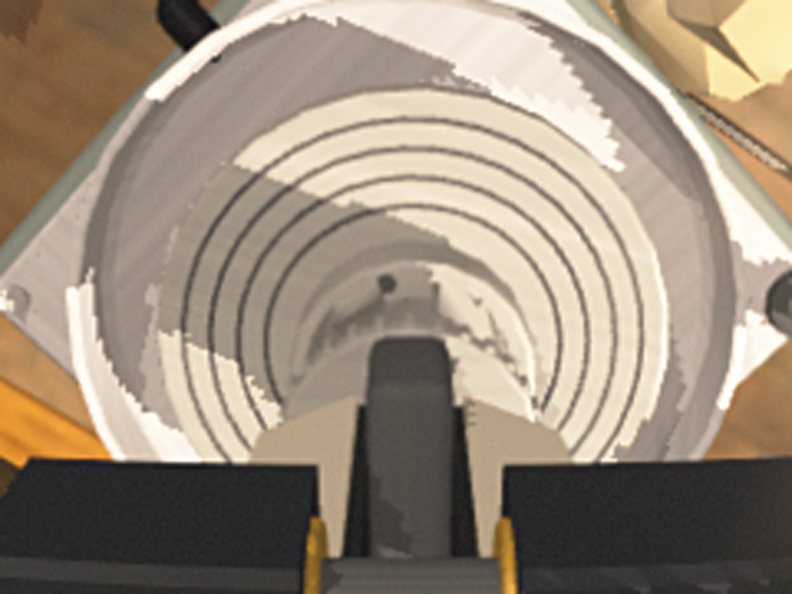

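View pics/s16c.png

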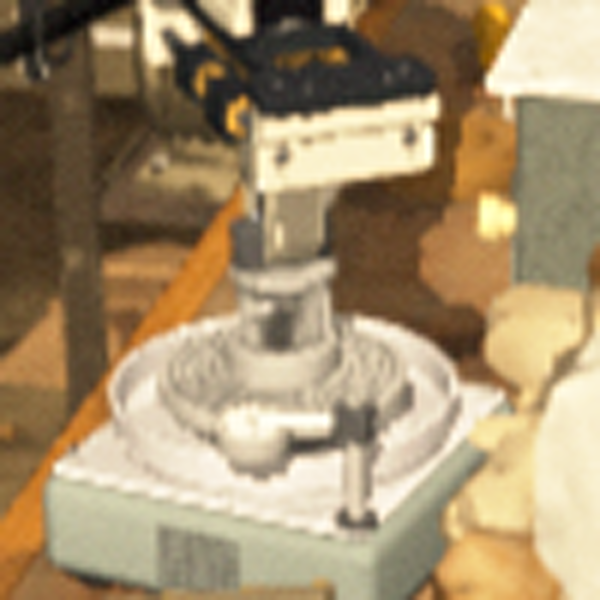

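```bash
python3 - <<'E'
from h import *
for i in range(4): im=arm.get_image('top'); st()
cv2.imwrite('pics/t17.png',cv2.resize(im[150:290,190:450],None,fx=3,fy=3,interpolation=cv2.INTER_CUBIC))
E
```

```text
t 18.68 pos [ 0.5017 -0.0617  0.1444] xyaw -72.85 tilt [0.0032 0.0003] F [-0.4  0.3  5.6] w 0.138 q [-0.7   0.48  1.01  2.02 -0.51  0.92 -0.7 ]
t 18.73 pos [ 0.5017 -0.0617  0.1444] xyaw -72.84 tilt [0.0033 0.0003] F [-0.5  0.4  6.2] w 0.135 q [-0.7   0.48  1.01  2.02 -0.51  0.92 -0.7 ]
t 18.77 pos [ 0.5017 -0.0617  0.1444] xyaw -72.84 tilt [0.0033 0.0003] F [-0.1 -0.6  5.6] w 0.139 q [-0.7   0.48  1.01  2.02 -0.51  0.92 -0.7 ]
t 18.82 pos [ 0.5017 -0.0617  0.1444] xyaw -72.84 tilt [0.0032 0.0004] F [-0.8  0.   5.8] w 0.139 q [-0.7   0.48  1.01  2.02 -0.51  0.92 -0.7 ]
```

View pics/t17.png

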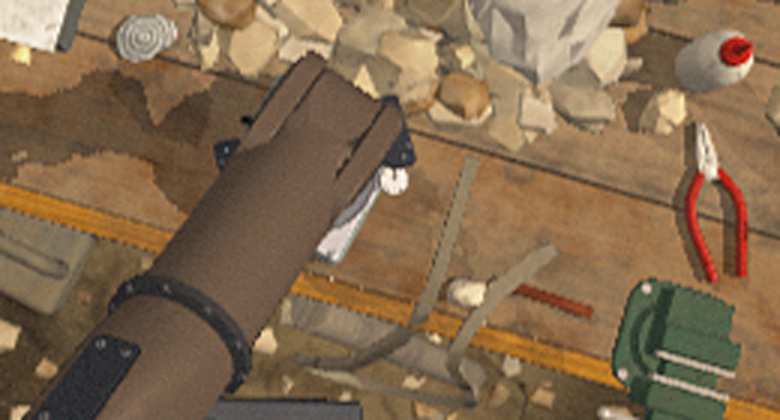

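```bash
python3 -c "
from cell import arm
print(arm.sign_off())"
```

```text
the job is handed in; nothing more can be done
None
```

The lap disc is on the flange and the clamp cap is turned about 45° clockwise over the cross pin. The arm is still holding the cap, and I handed the job in at about 19 s of the 54 s.

- **Disc:** it went over the pin and pilot with almost no side force. I felt it seat at about the expected height and let it go. Pictures afterwards show it sitting flat.
- **Cap:** it dropped over the pin and touched the hub at the expected height.
- **Turn:** the gripper's yaw went from -28.0° to -72.8°, which is 44.8°. The tool went down about 1.5 mm (2 mm expected), well short of the crest at 80°. The last wrist picture showed the wing still square in the pads.
- **Hold:** position, yaw and force (about 5.5 N upward) stayed steady over the last four readings. The upward force is below the flange's 9 N starting load, so the draw-down comes from the cams rather than from the arm pushing.
- **Surroundings:** in the last top view the slab, small stone and wax stick are where they started. I did not check the chisel or the other stone in that view.

**Camera error:** the wrist camera read about 1 to 2 mm off compared with the gripped parts, so I corrected for that. I took the cap's angle from the gripper and the wing picture, since the cams could not be seen directly.

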